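# Bring an empty pan under the funnel of a filling slide

## Robot

A 7-joint arm with a two-finger parallel gripper is mounted at the origin on a cart in front of the work surface, level with it; the furniture and walls round the work are solid. World frame = base frame: x ahead of the robot, y to its left, z up, the work surface at z = 0. Lengths are in m, angles in rad, forces in N, time in s.
With the tool pointing down it reaches from about 0.425 to 1.025 m from the base axis. Payload 9.4 kg.
Tool frame: the origin (TCP) lies at the very end of the fingers, on their centre line; the grasp point (between the pads) lies 19 mm behind it; z points along the fingers, y is the line along which they close (so a half turn about z gives the same grasp; the last joint's range is limited). The gripper opens to 93 mm and grips with 3 to 60 N. Pads are 15 mm wide; open, the fingers measure 128 mm over their backs; the gripper's body (75 mm by 188 mm) begins 65 mm behind the grasp point.
Start: joints at [1.229, 0.599, -0.003, 1.599, 0.002, 0.943, -0.08], TCP at [0.19, -0.7, 0.219] pointing down, gripper open.
Joint ranges: [-2.57, 2.57], [-0.35, 1.97], [-1.29, 1.29], [0.11, 2.56], [-1.05, 4.19], [0.11, 1.86], [-2.63, 2.63]. Speed limits (rad/s): [2.22, 2.22, 3.01, 3.01, 3.14, 3.14, 3.14].

## Interface

Orientations are given as a unit quaternion [x, y, z, w].
In Python, from cell import get_state, capture, calibration, finish_job, regions_of, pinpoint gives the robot as it stands.
- The arm moves only by the shell command python3 -m inch 'ROWS'. ROWS is JSON, a list of rows, each a list of 7 numbers: the turn, a rotation vector about the tool's x, y, z in degrees, then the shift along the tool's x, y, z in m, then the gripper command: -1 is shut, 1 is fully open, values between are in proportion. A call has 1 to 12 rows; each row shifts and turns the commanded pose from where the row before left it, along the tool's axes as they then stand; what a row does not reach is not made up. A row lasts 1/12 s, in which the tool goes at most 41.7 mm and 7.16 degrees, less where a joint would pass 70% of its speed; a pose out of reach is approached as far as the arm can. A call is refused whole if a number of a shift passes 0.0417 or a number of a turn 7.16, either way. A call with a gripper value outside its range is refused whole. The fingers move at their own pace and stop on an object; the grip force is fixed at half the most. Time passes only in rows, so rows that do not move let the fingers close. It gives the time, the measured TCP pose, the force, the opening and the grip force at its end, in the units of the state.
- get_state(): the state, without advancing time (a new reading comes with each control period).
- capture(name): name is "scene" or "top"; returns (picture, depth): 400x640x3 uint8, blue, green, red; 400x640 float32, m along the optical axis (not along the pixel's ray), 0 where there is no reading.
- calibration(name): a dict with "fx", "fy", "cx", "cy" (pixels), "k1" (the pictures are not rectified: a ray, as slopes to the right and down, at radius r is drawn at 1 + k1 r^2 times it, then the intrinsics apply), "cam_to_world" (4x4, takes a point from camera to world coordinates). Camera axes: x right, y down, z forward; pixel columns grow to the right and rows downward; lengths in m; the calibration is good to about 2 mm. A picture is of the moment at which its call begins. calibration takes no time and is no camera call.
- finish_job(): hands the job in; it is judged then, once.
Trained networks look in the newest picture that a camera, given by its name, has taken for a name from the list of things; names that differ only in an ending like _2 or _b are one class to them, and where a whole thing is asked for, a point or a joint stands for the part that bears it (a point fixed in the world has none). Each returns a list of dicts, best first, with "p" (0 to 1); they miss things now and then, are a little off and sometimes report something else, mostly with a low value. They report only what shows in the picture. A call takes as long as a camera call.
- regions_of(camera, label): "region" (400x640 bool, what is visible of it) and "xy" ([column, row] in pixels, amid what is visible of it).
- pinpoint(camera, label): "xy" ([column, row] in pixels: a listed point, or the origin of a listed thing).
The state is a dict: "clock": time; "joint_pos": joint angles; "qvel": joint speeds; "effort": joint torques, N m; "tcp_pos": TCP position; "orientation": TCP orientation; "wrist_force": force on the tool from outside, world axes, zero at the start; "wrist_torque": the same for the moment, N m; "opening": finger opening in m; "finger_force": force on a finger pad.
Only numpy, scipy, OpenCV 4.12 (cv2) and the standard library are available. Lean on these libraries where they do the work, as an engineer would, in place of code of your own. Each camera call takes 0.05 s, during which the arm holds its last target. There are 200 camera calls.

## Task

Set the small empty steel pan down (do not drop it) between the corner lugs of the carriage, which waits at the loading end of the filling slide. Push the carriage along the rods to the next notch, the middle one, so that it clicks in under the funnel, then press the funnel holder fully down to its stop so that the spout stands inside the pan. Leave the things standing round about where they are.

Things in the scene. Friction and masses are not known exactly. Their poses are not given: they have to be found in the camera images.
- pan: Empty open steel pan, loose right of the slide; rim 108 x 176 mm, 65 high, 0.28 kg; walls lean in to 76 x 140 at the foot. Origin: centre of underside; x along its short, y along its long side, z up. Pinch the rim from above at the middle of a long side (x = +-54 outside), one finger inside: about 30 mm across, gripped centred at x = +-42, tips up to 25 mm below the top. Both ends are alike.
- carriage_seat (a point): Point on the carriage plate, 46 mm above the worktop, midway between its 4 corner lugs: goes under the centre of the pan's underside. x across the slide (away from the robot), y along it (to the left), z up. Lugs: sheet angles with flared lips, 25 mm high; 159 (x) by 91 mm (y) between them, so the pan's long side lies along this x, either way round. Plate 232 x 128 mm.
- carriage_knob (a point): Centre of the top of the upright black knob by which the carriage is pushed, on the robot's side of it: 148 mm before and 40 mm right of carriage_seat, same axes, moves with it. Top 98 mm above the worktop; 27 mm across at its thickest, 17 to 20 mm near its foot; 52 mm tall, standing on a plate 46 mm above the worktop.
- carriage (a joint): Carriage along the slide, m: 0 in the loading notch (right end; starts here), 0.160 in the middle notch, under the funnel, 0.320 in the last (left). Grows along the slide's +y. A spring roller drops into each notch and centres the carriage from up to 5 mm either side; about 11 N moves it out of a notch, 2 N between notches. The slide itself is fixed.
- fill_station (a point): Fixed point under the funnel, 46 mm above the worktop, where carriage_seat lies when the carriage is in the middle notch. y: the direction in which the carriage is pushed; x across the slide, away from the robot; z up. The slide (two guide rods between end blocks) reaches 245 mm either way along y.
- funnel_holder (a joint): How far the funnel holder is pushed down its column, m: 0 up, 0.045 fully down on its stop; starts near 0. Friction holds it where it is left; about 5 N downward moves it.
- press_knob (a point): Centre of the top of the black mushroom knob, 34 mm across, on the funnel holder, pressed to move it down; 122 mm left (slide's +y) of the funnel's axis. Holder up: 268 mm above the worktop, 15 mm above the funnel's top edge. Axes as fill_station.
- spout_end (a point): Lower end of the funnel's spout: 128 mm above the worktop with the holder up, 83 mm with it down (a pan's rim in the carriage: 111 mm). Steel funnel 152 mm across the top, 125 mm high, in a wire ring on a collar that slides on a column 300 mm tall, 138 mm behind the funnel's axis.
- ramekin: Bystander: round white ramekin, 69 mm across, 34 mm high, on the worktop in front of the slide's left half. Origin: centre of its underside.
- spice_jar: Bystander: spice jar with a black cap, 44 mm across, 99 mm high, behind and to the right of the slide. Origin: centre of its underside.

How it is judged:
By the outcome, as a careful person would: the job done as asked, in the order asked, and still so for the second after the job is handed in, with the robot touching nothing.
It also fails if it takes over 64 s, if anything falls off the work surface, if the arm or the gripper's body presses on something with over 40 N, if the wrist force passes 120 N, or if a joint passes its speed limit or range.

## Working session

There is one attempt and no reset: what is moved stays moved. The work goes in short steps, Python scripts to look and compute and a shell command to move; the robot and the scene stay as the last step left them, time stands still between calls to the robot, and variables do not carry over. Pictures are saved under pics/ and viewed, at most 10 in all, crops included, and the job is handed in when it is done.

```bash
ls; mkdir -p pics; cat > h.py <<'E'
import numpy as np, cv2
from cell import *
from scipy.spatial.transform import Rotation as R
def ray(c,xy):
    k=calibration(c); K=np.array([[k['fx'],0,k['cx']],[0,k['fy'],k['cy']],[0,0,1.]])
    u=cv2.undistortPoints(np.array([[xy]],float),K,np.array([k['k1'],0,0,0,0.]))[0,0]
    T=np.array(k['cam_to_world']); return T[:3,3],T[:3,:3]@np.array([u[0],u[1],1.])
def atz(c,xy,z):
    o,d=ray(c,xy); return o+d*(z-o[2])/d[2]
def cloud(c,dep,mask):
    rr,cc=np.nonzero(mask&(dep>0)); k=calibration(c); K=np.array([[k['fx'],0,k['cx']],[0,k['fy'],k['cy']],[0,0,1.]])
    u=cv2.undistortPoints(np.stack([cc,rr],1).astype(float)[:,None],K,np.array([k['k1'],0,0,0,0.]))[:,0]
    d=dep[rr,cc]; T=np.array(k['cam_to_world'])
    return np.c_[u*d[:,None],d]@T[:3,:3].T+T[:3,3]
E
python3 - <<'E'
from h import *
np.set_printoptions(precision=4,suppress=True)
zs=dict(pan=0,carriage_seat=.046,carriage_knob=.098,press_knob=.268,spout_end=.128,ramekin=0,spice_jar=0,fill_station=.046)
ims=[]
for c in('scene','top'):
    p,d=capture(c); cv2.imwrite(f'pics/{c}0.png',p)
    print(c,np.array(calibration(c)['cam_to_world'])[:3,3])
    for n,z in zs.items():
        for r in pinpoint(c,n)[:2]: print(n,r['p'],np.round(r['xy']),atz(c,r['xy'],z))
    for r in regions_of(c,'pan')[:1]:
        P=cloud(c,d,r['region']); T=P[P[:,2]>.055]; print('pan',len(P),P[:,2].max(),len(T))
        if len(T)>5: print(cv2.minAreaRect((T[:,:2]*1000).astype(np.float32)))
print(get_state())
E
```

```text
pics
scene [-0.1972  0.3395  1.0778]
pan 0.88 [392. 206.] [ 0.5097 -0.4126  0.    ]
carriage_seat 0.91 [288. 219.] [ 0.6181 -0.0753  0.046 ]
carriage_knob 0.55 [321. 235.] [ 0.4719 -0.1012  0.098 ]
press_knob 0.98 [185. 204.] [0.6402 0.2056 0.268 ]
spout_end 0.67 [239. 219.] [0.6371 0.076  0.128 ]
ramekin 0.95 [243. 353.] [0.3304 0.2385 0.    ]
spice_jar 0.84 [335. 186.] [ 0.6941 -0.3111  0.    ]
fill_station 0.96 [242. 237.] [0.6384 0.0792 0.046 ]
fill_station 0.59 [245. 352.] [0.3053 0.2372 0.046 ]
pan 1397 0.07160216201056757 491
((509.546142578125, -411.5411376953125), (107.81411743164062, 179.26499938964844), 61.7806396484375)
top [ 0.1961 -0.1032  1.8479]
pan 0.9 [394. 213.] [ 0.5211 -0.4149  0.    ]
carriage_seat 0.76 [302. 180.] [ 0.6307 -0.0755  0.046 ]
carriage_knob 0.66 [218. 265.] [0.3179 0.2047 0.098 ]
carriage_knob 0.58 [310. 221.] [ 0.4718 -0.1043  0.098 ]
spout_end 0.74 [252. 174.] [0.6291 0.0972 0.128 ]
spout_end 0.34 [365. 168.] [ 0.656  -0.2941  0.128 ]
ramekin 0.86 [217. 262.] [0.3361 0.2286 0.    ]
ramekin 0.67 [394. 212.] [ 0.5236 -0.4117  0.    ]
spice_jar 0.65 [365. 167.] [ 0.6929 -0.3069  0.    ]
fill_station 0.54 [215. 159.] [0.7066 0.2424 0.046 ]
pan 1423 0.07790252905546247 474
((513.4603881835938, -415.44256591796875), (108.55754852294922, 177.75045776367188), 62.245792388916016)
{'clock': 1.0, 'joint_pos': array([ 1.2293,  0.5993, -0.0025,  1.5994,  0.0018,  0.9429, -0.0798]), 'qvel': array([-0.0007, -0.0011, -0.0001, -0.0007,  0.0002, -0.0002, -0.0005]), 'effort': array([  0.0002, -76.4841,   1.4959, -25.2705,  -0.0525,   0.0106,
         0.0001]), 'tcp_pos': array([ 0.1897, -0.6997,  0.2186]), 'orientation': array([ 0.9912,  0.132 , -0.    ,  0.    ]), 'wrist_force': array([ 0.0554, -0.1547, -0.6818]), 'wrist_torque': array([-0.0217,  0.0441,  0.049 ]), 'finger_force': 0.0, 'opening': 0.09290435552698574}
```

```bash
python3 -c "
import cv2,numpy as np
a=cv2.imread('pics/scene0.png')[130:400,100:480];b=cv2.imread('pics/top0.png')[110:310,160:460]
a=cv2.resize(a,(800,568));cv2.imwrite('pics/s1.png',a);cv2.imwrite('pics/t1.png',cv2.resize(b,(800,533)))"
```

```text
(no output)
```

View pics/s1.png

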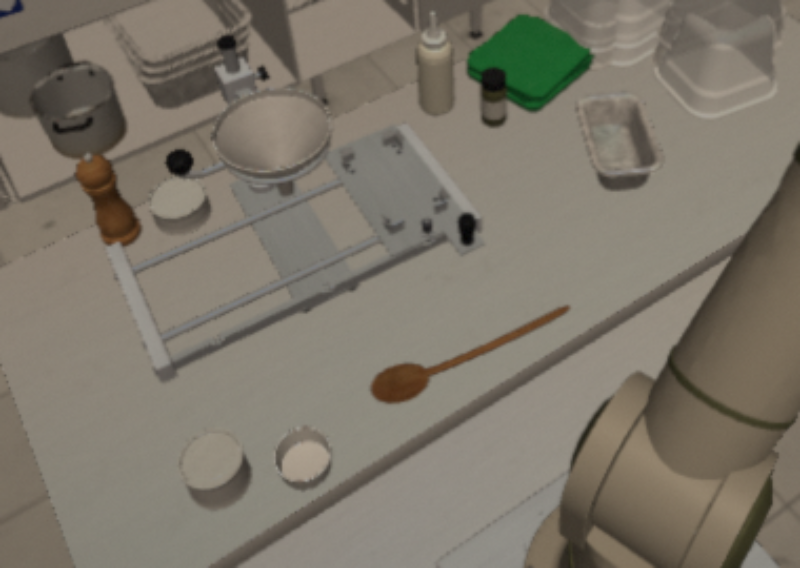

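View pics/t1.png

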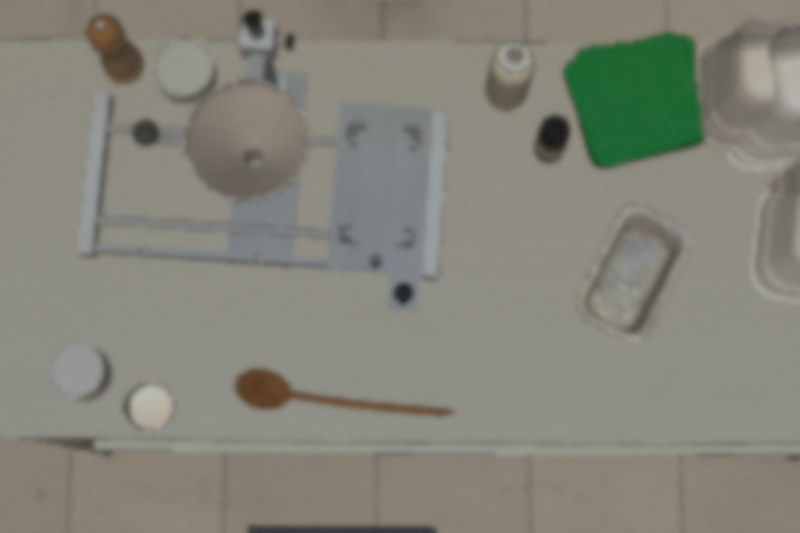

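The scene crop shows the pan at (615,140), the carriage at the right end of the slide with its knob at (467,228), and the press knob at (180,160). The top crop shows the slide tilted about 4°, and the pan at (635,272) with its long side at about -28° in yaw. Next I refine the slide's yaw and the seat, and plan the approach.

```bash
cat >> h.py <<'E'
np.set_printoptions(precision=4,suppress=True)
def yaw():
    m=R.from_quat(get_state()['orientation']).as_matrix(); return m
def go(pos=None,ydeg=None):
    """turn about tool z (deg) so that tool y lies on line ydeg, then shift in tool axes for pos"""
    s=get_state(); m=yaw(); a=np.degrees(np.arctan2(m[1,1],m[0,1])); t=0
    if ydeg is not None:
        d=(ydeg-a+90)%180-90; t=-d; m=R.from_euler('z',d,degrees=True).as_matrix()@m
    print('tcp',s['tcp_pos'],'ytool',round(a,2),'tilt',yaw()[:,2],'turn',round(t,2))
    if pos is not None: print('shift',m.T@(np.array(pos)-s['tcp_pos']))
E
python3 - <<'E'
from h import *
for c in('scene','top'):
    p,d=capture(c)
    for r in regions_of(c,'carriage')[:1]:
        P=cloud(c,d,r['region']); T=P[abs(P[:,2]-.046)<.006]; print(c,r['p'],len(P),len(T),np.median(T,0))
        print(cv2.minAreaRect((T[:,:2]*1000).astype(np.float32)))
    # rods / blocks: all slide pixels
    P=cloud(c,d,np.ones(d.shape,bool)); 
    q=(P[:,2]>.04)&(P[:,2]<.055)&(P[:,0]>.5)&(P[:,0]<.76)&(P[:,1]>-.145)&(P[:,1]<0)
    Q=P[q]; print('plate box',len(Q),cv2.minAreaRect((Q[:,:2]*1000).astype(np.float32)))
    for n in('press_knob','carriage_knob'):
        for r in regions_of(c,n)[:1]:
            P=cloud(c,d,r['region']); print(n,r['p'],np.median(P,0),P[:,2].max(),r['xy'],atz(c,r['xy'],.268 if n[0]=='p' else .09))
go([.4917,-.4505,.15],62)
E
```

```text
scene 0.88 2489 2107 [ 0.6146 -0.0724  0.046 ]
((603.8165283203125, -72.47515869140625), (131.88340759277344, 283.3238830566406), 86.7778549194336)
plate box 2132 ((622.9261474609375, -75.1971435546875), (142.60829162597656, 245.0958709716797), 89.1020278930664)
press_knob 0.76 [0.6661 0.0843 0.2256] 0.2695799348187927 [225.0, 194.5] [0.6112 0.1059 0.268 ]
carriage_knob 0.85 [ 0.6072 -0.0745  0.0463] 0.10139833157869493 [289.4, 220.3] [ 0.5785 -0.0582  0.09  ]
top 0.72 2400 1771 [ 0.6222 -0.0786  0.0454]
((606.5970458984375, -75.65520477294922), (130.86964416503906, 279.15020751953125), 87.23200225830078)
plate box 1889 ((624.929931640625, -73.08628845214844), (143.57009887695312, 247.84129333496094), 89.77491760253906)
press_knob 0.85 [0.6581 0.0875 0.2207] 0.2921443595840558 [254.1, 158.7] [0.6442 0.0746 0.268 ]
carriage_knob 0.88 [ 0.6192 -0.0797  0.0455] 0.10776103963235184 [301.7, 183.5] [ 0.606  -0.0753  0.09  ]
tcp [ 0.1897 -0.6997  0.2186] ytool -74.83 tilt [-0.     -0.0001 -1.    ] turn 43.17
shift [ 0.1496 -0.3618  0.0686]
```

```bash
python3 -m inch '[[0,0,6.17,0,0,0,0.4],[0,0,6.17,0,0,0,0.4],[0,0,6.17,0,0,0,0.4],[0,0,6.17,0,0,0,0.4],[0,0,6.17,0,0,0,0.4],[0,0,6.17,0,0,0,0.4],[0,0,6.17,0,0,0,0.4]]'; python3 -m inch '[[0,0,0,0.0125,-0.0301,0.002,0.4],[0,0,0,0.0125,-0.0301,0.002,0.4],[0,0,0,0.0125,-0.0301,0.002,0.4],[0,0,0,0.0125,-0.0301,0.002,0.4],[0,0,0,0.0125,-0.0301,0.002,0.4],[0,0,0,0.0125,-0.0301,0.002,0.4],[0,0,0,0.0125,-0.0301,0.002,0.4],[0,0,0,0.0125,-0.0301,0.002,0.4],[0,0,0,0.0125,-0.0301,0.002,0.4],[0,0,0,0.0125,-0.0301,0.002,0.4],[0,0,0,0.0125,-0.0301,0.002,0.4],[0,0,0,0.0125,-0.0301,0.002,0.4]]'; python3 -c "
from h import *
go([.4917,-.4505,.043],62)
p,d=capture('top');cv2.imwrite('pics/t2.png',cv2.resize(p[110:310,250:500],(750,600)))"
```

```text
clock: 1.98
tcp_pos: [0.1898, -0.6998, 0.2187]
orientation: [0.97, -0.245, 0.0, 0.0]
wrist_force: [0.2, 0.6, 1.0]
opening: 0.0654
finger_force: 0.0
clock: 2.98
tcp_pos: [0.493, -0.4501, 0.1947]
orientation: [0.97, -0.242, 0.0, 0.0]
wrist_force: [-0.0, -0.1, 0.1]
opening: 0.0655
finger_force: 0.0
tcp [ 0.493  -0.4501  0.1947] ytool -118.01 tilt [ 0.0002 -0.0001 -1.    ] turn -0.01
shift [-0.0011  0.0009  0.1517]
```

```bash
python3 -m inch '[[0,0,0,-0.001,0.001,0.022,0.4],[0,0,0,0,0,0.022,0.4],[0,0,0,0,0,0.022,0.4],[0,0,0,0,0,0.022,0.4],[0,0,0,0,0,0.018,0.4],[0,0,0,0,0,0.016,0.4],[0,0,0,0,0,0.015,0.4],[0,0,0,0,0,0.015,0.4],[0,0,0,0,0,0,0.4]]'; python3 -c "
from h import *
go([.4917,-.4505,.043],62)
p,d=capture('scene');cv2.imwrite('pics/s2.png',cv2.resize(p[120:320,320:520],(600,600)))"
```

```text
clock: 3.78
tcp_pos: [0.4893, -0.4507, 0.0399]
orientation: [0.97, -0.242, -0.002, -0.001]
wrist_force: [-0.5, 0.3, 0.2]
opening: 0.0655
finger_force: 0.0
tcp [ 0.4893 -0.4507  0.0399] ytool -118.01 tilt [-0.0031  0.0026 -1.    ] turn -0.01
shift [ 0.002  -0.0013 -0.0031]
```

View pics/s2.png

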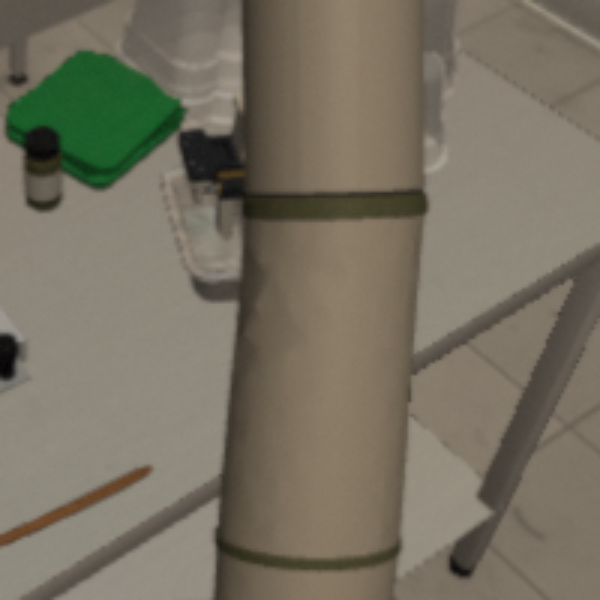

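The arm hides most of the grasp, but one finger is visibly inside the pan (about 225,215). Closing.

```bash
python3 -m inch '[[0,0,0,0.002,-0.001,-0.003,0.4],[0,0,0,0,0,0,-1],[0,0,0,0,0,0,-1],[0,0,0,0,0,0,-1],[0,0,0,0,0,0,-1],[0,0,0,0,0,0,-1],[0,0,0,0,0,0,-1],[0,0,0,0,0,0,-1],[0,0,0,0,0,0,-1]]'; python3 -c "
from h import *
go([.4917,-.4505,.043],62)"
```

```text
clock: 4.58
tcp_pos: [0.4927, -0.4525, 0.046]
orientation: [0.97, -0.242, 0.0, 0.0]
wrist_force: [-2.2, 0.3, 8.2]
opening: 0.0184
finger_force: 27.3
tcp [ 0.4927 -0.4525  0.046 ] ytool -118.05 tilt [ 0.0004 -0.001  -1.    ] turn -0.05
shift [-0.0018 -0.0013  0.003 ]
```

```bash
python3 -m inch '[[0,0,0,0,0,-0.005,-1],[0,0,0,0,0,-0.01,-1],[0,0,0,0,0,-0.015,-1],[0,0,0,0,0,-0.02,-1],[0,0,0,0,0,-0.02,-1],[0,0,0,0,0,-0.02,-1],[0,0,0,0,0,-0.02,-1],[0,0,0,0,0,-0.02,-1],[0,0,0,0,0,-0.02,-1],[0,0,0,0,0,-0.01,-1],[0,0,0,0,0,0,-1],[0,0,0,0,0,0,-1]]'; python3 -m inch '[[0,0,-3,0,0,0,-1],[0,0,-4,0,0,0,-1],[0,0,-4,0,0,0,-1],[0,0,-4,0,0,0,-1],[0,0,-4,0,0,0,-1],[0,0,-4,0,0,0,-1],[0,0,-2,0,0,0,-1],[0,0,0,0,0,0,-1],[0,0,0,0,0,0,-1]]'; python3 - <<'E'
from h import *
th=np.radians(3.); s,c=np.sin(th),np.cos(th)
seat=np.array([.621,-.073]); g=seat-.042*np.array([s,c])
go([*g,.2],87)
E
```

```text
clock: 5.58
tcp_pos: [0.4925, -0.4516, 0.2056]
orientation: [0.97, -0.242, 0.0, 0.0]
wrist_force: [0.1, 0.4, -2.2]
opening: 0.0135
finger_force: 30.0
clock: 6.33
tcp_pos: [0.4921, -0.4514, 0.2041]
orientation: [1.0, -0.027, -0.001, -0.001]
wrist_force: [0.9, -0.3, -2.9]
opening: 0.0135
finger_force: 30.0
tcp [ 0.4921 -0.4514  0.2041] ytool -93.1 tilt [-0.0017  0.0015 -1.    ] turn -0.1
shift [ 0.109  -0.3426  0.0044]
```

```bash
python3 -m inch '[[0,0,0,0.004,-0.014,0,-1],[0,0,0,0.009,-0.028,0,-1],[0,0,0,0.011,-0.034,0,-1],[0,0,0,0.011,-0.034,0,-1],[0,0,0,0.011,-0.034,0,-1],[0,0,0,0.011,-0.034,0,-1],[0,0,0,0.011,-0.034,0,-1],[0,0,0,0.011,-0.034,0,-1],[0,0,0,0.011,-0.034,0,-1],[0,0,0,0.01,-0.03,0,-1],[0,0,0,0.008,-0.023,0,-1],[0,0,0,0.002,-0.009,0,-1]]'; python3 -m inch '[[0,0,0,0,0,0,-1],[0,0,0,0,0,0,-1],[0,0,0,0,0,0,-1]]';python3 - <<'E'
from h import *
th=np.radians(3.); s,c=np.sin(th),np.cos(th)
seat=np.array([.621,-.073]); g=seat-.042*np.array([s,c])
go([*g,.2],87)
for cm in('scene','top'):
    p,d=capture(cm); cv2.imwrite(f'pics/{cm}3.png',p)
    for r in pinpoint(cm,'pan')[:1]: print(cm,r['p'],r['xy'],atz(cm,r['xy'],.158))
    for r in regions_of(cm,'pan')[:1]:
        P=cloud(cm,d,r['region']); P=P[P[:,2]>.1]; print(len(P),P.min(0),P.max(0),np.percentile(P[:,2],[2,50,98])); T=P[P[:,2]>.2]
        if len(T)>10: print(len(T),cv2.minAreaRect((T[:,:2]*1000).astype(np.float32)))
    for r in pinpoint(cm,'carriage_knob')[:1]: print(cm,r['p'],r['xy'],atz(cm,r['xy'],.098))
a=cv2.imread('pics/scene3.png')[110:290,180:420];b=cv2.imread('pics/top3.png')[110:290,200:440]
cv2.imwrite('pics/c3.png',np.vstack([cv2.resize(a,(400,300)),cv2.resize(b,(400,300))]))
E
```

```text
clock: 7.33
tcp_pos: [0.6219, -0.1096, 0.2051]
orientation: [1.0, -0.024, 0.0, -0.001]
wrist_force: [0.5, 0.5, -3.2]
opening: 0.0133
finger_force: 30.0
clock: 7.58
tcp_pos: [0.6197, -0.1178, 0.2055]
orientation: [1.0, -0.027, -0.0, 0.001]
wrist_force: [-0.5, -0.9, -3.9]
opening: 0.0132
finger_force: 30.0
tcp [ 0.6197 -0.1178  0.2055] ytool -93.14 tilt [-0.0008 -0.001  -1.    ] turn -0.14
shift [-0.001  -0.0028  0.0055]
scene 0.8 [289.3, 194.6] [ 0.6119 -0.0831  0.158 ]
1652 [ 0.5294 -0.1203  0.1368] [ 0.7083 -0.0165  0.3223] [0.1405 0.1724 0.2259]
314 ((619.0531005859375, -73.30421447753906), (178.79269409179688, 93.44416046142578), 0.42456474900245667)
scene 0.8 [323.9, 233.3] [ 0.4724 -0.1117  0.098 ]
5 [ 0.3614 -0.1193  0.102 ] [ 0.4785 -0.1068  0.7868] [0.102  0.7776 0.7864]
top 0.38 [312.1, 218.4] [ 0.4813 -0.1128  0.098 ]
```

View pics/c3.png

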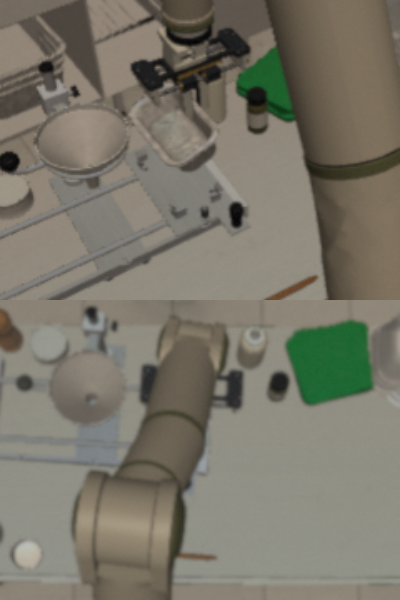

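The pan hangs over the carriage plate, somewhat tilted. In the scene half the right-side lugs and the knob (235,215) are still visible. I measure its tilt and compute the seat from the lug pixels in the first pictures.

```bash
python3 - <<'E'
from h import *
L=[atz('top',[160+u*300/800,110+v*200/533],.058) for u,v in[(356,130),(412,136),(347,233),(405,237)]]
print('top lugs',np.array(L),np.mean(L,0))
L=[atz('scene',[100+u*380/800,130+v*270/568],.058) for u,v in[(348,162),(394,143),(393,226),(438,200)]]
print('scene lugs',np.array(L),np.mean(L,0))
L=[atz('top',[160+u*300/800,110+v*200/533],.046) for u,v in[(343,105),(330,268),(432,108)]]
print('plate corners top',np.array(L))
p,d=capture('scene'); r=regions_of('scene','pan')[0]; P=cloud('scene',d,r['region']); P=P[(P[:,2]>.12)&(P[:,2]<.235)]
print(P[:,1].min(),P[:,1].max())
for lo in np.arange(.52,.72,.02):
    q=P[(P[:,0]>=lo)&(P[:,0]<lo+.02)]
    print('x',round(lo,2),[ (round(q[(q[:,1]>=a)&(q[:,1]<a+.015),2].max()*1000),round(q[(q[:,1]>=a)&(q[:,1]<a+.015),2].min()*1000)) if ((q[:,1]>=a)&(q[:,1]<a+.015)).any() else None for a in np.arange(-.13,-.01,.015)])
E
```

```text
top lugs [[ 0.7047 -0.0441  0.058 ]
 [ 0.6971 -0.1198  0.058 ]
 [ 0.5624 -0.0344  0.058 ]
 [ 0.5577 -0.1116  0.058 ]] [ 0.6305 -0.0775  0.058 ]
scene lugs [[ 0.6959 -0.0368  0.058 ]
 [ 0.6907 -0.1153  0.058 ]
 [ 0.5498 -0.029   0.058 ]
 [ 0.5544 -0.1084  0.058 ]] [ 0.6227 -0.0723  0.058 ]
plate corners top [[ 0.7434 -0.0253  0.046 ]
 [ 0.5169 -0.0121  0.046 ]
 [ 0.7404 -0.147   0.046 ]]Traceback (most recent call last):
  File "<stdin>", line 8, in <module>
IndexError: list index out of range
```

```bash
cat > tilt.py <<'E'
from h import *
for _ in range(3):
    p,d=capture('scene'); R_=regions_of('scene','pan')
    if R_: break
r=max(R_,key=lambda r:r['p']); P=cloud('scene',d,r['region']); z=get_state()['tcp_pos'][2]; P=P[(P[:,2]>z-.08)&(P[:,2]<z+.035)]
print(len(P))
for lo in np.arange(.52,.72,.02):
    q=P[(P[:,0]>=lo)&(P[:,0]<lo+.02)]; o=[]
    for a in np.arange(-.135,0,.015):
        w=q[(q[:,1]>=a)&(q[:,1]<a+.015),2]; o.append((int(w.max()*1000),int(w.min()*1000)) if len(w) else 0)
    print('x',round(lo,2),o)
E
python3 tilt.py
```

```text
1610
x 0.52 [0, 0, (222, 211), (218, 205), (213, 204), (207, 195), (202, 194), (196, 189), 0, 0]
x 0.54 [0, (227, 166), (224, 154), (212, 151), (206, 148), (205, 153), (201, 157), (198, 188), 0, 0]
x 0.56 [0, (227, 182), 0, 0, 0, 0, (161, 161), (198, 188), 0, 0]
x 0.58 [0, (228, 154), (156, 147), (150, 145), (146, 139), (146, 141), (172, 172), (198, 192), (195, 195), 0]
x 0.6 [0, (230, 152), (229, 146), (232, 143), (148, 136), (146, 136), (172, 172), (196, 190), 0, 0]
x 0.62 [0, (227, 150), (232, 147), (238, 142), (147, 137), (147, 139), (178, 178), (197, 188), 0, 0]
x 0.64 [(162, 162), (172, 151), (156, 147), (152, 142), (148, 139), (149, 137), 0, (198, 188), 0, 0]
x 0.66 [0, (220, 152), (159, 147), (151, 140), (147, 135), (151, 139), (178, 163), (197, 185), 0, 0]
x 0.68 [0, (224, 156), (220, 149), (199, 144), (206, 142), (206, 139), (205, 161), (200, 189), 0, 0]
x 0.7 [0, (221, 217), (220, 216), 0, 0, (208, 196), (200, 197), 0, 0, 0]
```

The pads have settled flat on the leaning wall, so the pan hangs about 16° low on its left. I tilt the tool back to level it.

```bash
python3 -m inch '[[3,0,0,0,0,0,-1],[4,0,0,0,0,0,-1],[4,0,0,0,0,0,-1],[3,0,0,0,0,0,-1],[2,0,0,0,0,0,-1],[0,0,0,0,0,0,-1],[0,0,0,0,0,0,-1]]'; python3 tilt.py
```

```text
clock: 8.77
tcp_pos: [0.6204, -0.117, 0.2053]
orientation: [0.99, -0.027, 0.004, -0.139]
wrist_force: [-0.5, 0.5, -2.7]
opening: 0.0131
finger_force: 30.0
1661
x 0.52 [0, (224, 218), (223, 213), (223, 211), (222, 211), (220, 211), (219, 208), (217, 211), 0, 0]
x 0.54 [0, (224, 187), (221, 169), (219, 161), (196, 163), (217, 165), (216, 165), (217, 208), 0, 0]
x 0.56 [(223, 221), (225, 181), 0, 0, 0, 0, (184, 163), (218, 207), (217, 217), 0]
x 0.58 [(222, 220), (227, 158), (164, 156), (162, 154), (158, 153), 0, (171, 169), (218, 210), (214, 214), 0]
x 0.6 [(226, 222), (226, 160), (207, 156), (162, 153), (159, 150), (156, 152), 0, (219, 208), 0, 0]
x 0.62 [0, (194, 158), (170, 155), (159, 152), (161, 153), (159, 152), 0, (218, 209), 0, 0]
x 0.64 [0, (224, 160), (164, 156), (162, 154), (160, 151), (159, 152), 0, (220, 210), 0, 0]
x 0.66 [(225, 221), (227, 160), (167, 155), (160, 153), (161, 152), (158, 153), 0, (220, 210), 0, 0]
x 0.68 [0, (226, 159), (223, 155), (222, 156), (221, 153), (221, 155), (222, 184), (220, 212), 0, 0]
x 0.7 [0, 0, (224, 220), (223, 218), (221, 215), (223, 213), (221, 216), 0, 0, 0]
```

```bash
python3 -m inch '[[2.5,0,0,0,0,0,-1],[0,0,0,0,0,0,-1],[0,0,0,0,0,0,-1]]'; cat > rim.py <<'E'
from h import *
for _ in range(2):
    p,d=capture('scene'); R_=regions_of('scene','pan')
    if not R_: continue
    r=max(R_,key=lambda r:r['p']); P=cloud('scene',d,r['region']); z=get_state()['tcp_pos'][2]
    T=P[(P[:,2]>z+.004)&(P[:,2]<z+.026)&(P[:,1]<.0)]
    # trim each side: percentiles after rotating by slide yaw 3.3 deg
    print(len(T),cv2.minAreaRect((T[:,:2]*1000).astype(np.float32)), 'rim z L/R',np.median(T[T[:,1]>-.04,2]),np.median(T[T[:,1]<-.095,2]))
    a=T[T[:,0]<.56,:2]; 
    for x0,x1 in((.52,.56),(.67,.72)):
        q=T[(T[:,0]>x0)&(T[:,0]<x1)]; print('end',q[:,0].min(),q[:,0].max(),q[:,1].min(),q[:,1].max())
print(get_state()['tcp_pos'])
E
python3 rim.py; python3 tilt.py | tail -5
```

```text
clock: 9.12
tcp_pos: [0.6205, -0.116, 0.2055]
orientation: [0.987, -0.026, 0.004, -0.16]
wrist_force: [0.7, 0.3, -3.1]
opening: 0.0128
finger_force: 30.0
577 ((619.521484375, -67.67292785644531), (106.66790771484375, 178.2305145263672), 89.13123321533203) rim z L/R 0.21576814455874122 0.2197996258779471
end 0.5301487868649408 0.559673490814089 -0.11875664158793481 -0.014885889984585232
end 0.670225742989337 0.7086868104754507 -0.12115030135099608 -0.015961055689933723
588 ((619.8985595703125, -68.35591125488281), (108.31346130371094, 178.34886169433594), 88.7848129272461) rim z L/R 0.21601572486859444 0.2207765080790947
end 0.5306891849225761 0.5592061873419645 -0.12085149527378358 -0.012893469656312218
end 0.6701383046936424 0.709302810342316 -0.12374475867605594 -0.01548781346776451
[ 0.6207 -0.1153  0.2058]
x 0.62 [0, (192, 160), (166, 153), (160, 153), (160, 152), (158, 151), 0, (220, 211), (216, 216), 0]
x 0.64 [0, (224, 161), (166, 154), (161, 153), (159, 151), (157, 152), 0, (219, 210), (217, 214), 0]
x 0.66 [(222, 222), (224, 161), (171, 156), (161, 154), (162, 153), (160, 151), 0, (220, 212), 0, 0]
x 0.68 [0, (222, 156), (223, 157), (223, 157), (220, 154), (223, 155), (220, 179), (221, 213), 0, 0]
x 0.7 [0, 0, (226, 221), (222, 218), (223, 216), (223, 213), (220, 218), (214, 214), 0, 0]
```

```bash
python3 - <<'E'
from h import *
m=yaw(); print(m.T@[1.5,0,-2]); m2=m@R.from_rotvec(m.T@np.radians([1.5,0,-2])).as_matrix()
print(m2.T@[.001,-.006,0], m2.T@[0,0,-.01])
E
```

```text
[1.4976 0.56   1.9218]
[ 0.0015  0.0055 -0.002 ] [0.     0.0034 0.0094]
```

```bash
python3 -m inch '[[1.5,0.56,1.92,0,0,0,-1],[0,0,0,0.0015,0.0055,-0.002,-1],[0,0,0,0,0.0034,0.0094,-1],[0,0,0,0,0.0034,0.0094,-1],[0,0,0,0,0.0034,0.0094,-1],[0,0,0,0,0.0034,0.0094,-1],[0,0,0,0,0.0034,0.0094,-1],[0,0,0,0,0.0034,0.0094,-1],[0,0,0,0,0.0017,0.0047,-1],[0,0,0,0,0,0,-1],[0,0,0,0,0,0,-1]]'; python3 rim.py; python3 - <<'E'
from h import *
p,d=capture('scene'); cv2.imwrite('pics/c4.png',cv2.resize(p[150:270,240:400],(800,600),interpolation=cv2.INTER_CUBIC))
for cm in('scene','top'):
    if cm=='top':capture(cm)
    for n,z in(('carriage_knob',.098),('carriage_seat',.046)):
        for r in pinpoint(cm,n)[:1]: print(cm,n,r['p'],atz(cm,r['xy'],z))
E
```

```text
clock: 10.33
tcp_pos: [0.6214, -0.1217, 0.1403]
orientation: [0.984, -0.043, 0.006, -0.174]
wrist_force: [0.9, -0.3, -2.4]
opening: 0.0113
finger_force: 30.0
156 ((620.6937255859375, -109.67332458496094), (39.7496452331543, 172.46356201171875), 89.58279418945312) rim z L/R nan 0.15295789522157766
end 0.5344642098077887 0.5596580912609772 -0.12069941250407956 -0.08917986424223523
end 0.6724461518154679 0.7070350556345724 -0.12993108373430023 -0.09036900965081512
113 ((617.0489501953125, -116.65027618408203), (20.290117263793945, 162.59434509277344), 87.23589324951172) rim z L/R nan 0.1530327179005473
end 0.5363039380584174 0.5590707419073051 -0.12152023776999521 -0.10281963760819107
end 0.6719874433893287 0.6986704444253018 -0.12837562673458575 -0.11031630453681945
[ 0.6217 -0.1221  0.1412]
scene carriage_knob 0.92 [ 0.4753 -0.1129  0.098 ]
scene carriage_seat 0.84 [ 0.6222 -0.0752  0.046 ]
top carriage_knob 0.19 [0.3212 0.2083 0.098 ]
top carriage_seat 0.84 [ 0.6352 -0.0834  0.046 ]
  return _methods._mean(a, axis=axis, dtype=dtype,
  ret = ret.dtype.type(ret / rcount)
```

View pics/c4.png

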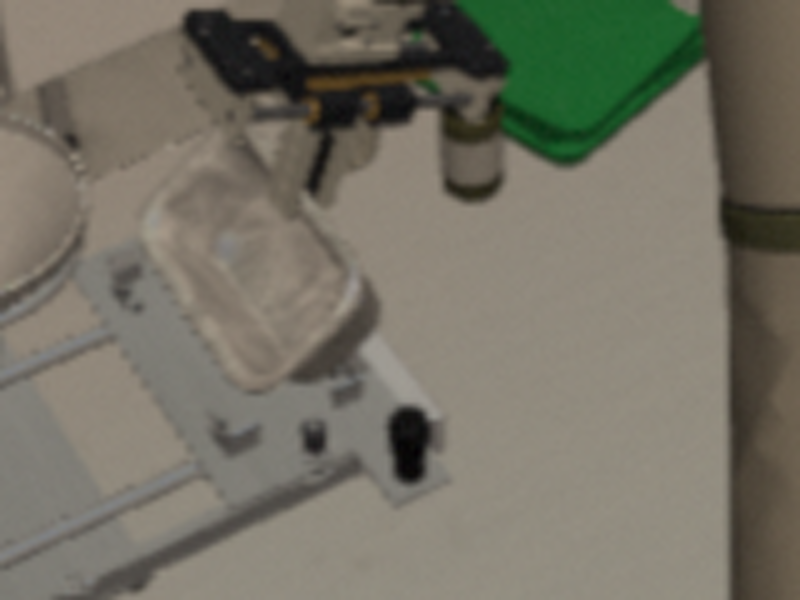

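The pan hangs over the plate at (260,270), seemingly tilted left-down again, and the lugs are visible at (125,280), (235,430) and (345,380). I measure again.

```bash
cat > plane.py <<'E'
from h import *
for _ in range(2):
    p,d=capture('scene'); R_=regions_of('scene','pan')
    if not R_: continue
    r=max(R_,key=lambda r:r['p']); P=cloud('scene',d,r['region'])
    z=get_state()['tcp_pos']; P=P[(P[:,2]<z[2]+.03)&(P[:,2]>.05)]
    # rim: convex-hull outline in image -> use outermost points in rotated xy: bins
    for nm,ax in(('y',1),('x',0)):
        o=1-ax; bins=np.arange(P[:,ax].min(),P[:,ax].max(),.015)
        print(nm,[(round(b*1000),int(1000*np.percentile(w,97)),int(1000*np.percentile(w,3))) for b in bins if len(w:=P[(P[:,ax]>=b)&(P[:,ax]<b+.015),2])>5])
    print(cv2.minAreaRect((P[:,:2]*1000).astype(np.float32)))
E
python3 plane.py; python3 -c "
from h import *
print(get_state()['opening'],get_state()['tcp_pos'],yaw())"
```

```text
y [(-144, 118, 78), (-129, 157, 67), (-114, 149, 57), (-99, 137, 55), (-84, 125, 62), (-69, 113, 76), (-54, 103, 91), (-39, 97, 90)]
x [(534, 150, 94), (549, 155, 70), (564, 157, 79), (579, 156, 61), (594, 155, 57), (609, 148, 56), (624, 96, 56), (639, 97, 56), (654, 155, 56), (669, 157, 57), (684, 138, 62), (699, 139, 93)]
((624.0504760742188, -90.20973205566406), (102.35118865966797, 179.98309326171875), 85.9485855102539)
y [(-144, 116, 79), (-129, 156, 67), (-114, 149, 56), (-99, 138, 55), (-84, 127, 62), (-69, 115, 76), (-54, 102, 90)]
x [(533, 149, 97), (548, 154, 71), (563, 155, 77), (578, 156, 59), (593, 154, 56), (608, 97, 56), (623, 96, 56), (638, 97, 56), (653, 155, 56), (668, 156, 57), (683, 137, 63), (698, 141, 86)]
((622.9690551757812, -90.75401306152344), (102.97769927978516, 178.70843505859375), 85.889404296875)
0.009804221633036346 [ 0.6214 -0.1219  0.1406] [[ 0.9962 -0.0827  0.0282]
 [-0.0874 -0.9361  0.3408]
 [-0.0018 -0.342  -0.9397]]
```

The pan has slipped in the grip and now hangs about 37° left-down, with its lower foot edge just above the plate. I tilt the tool further to win some of this back, then check before landing that edge.

```bash
python3 -m inch '[[2,0,0,0,0,0,-1],[3,0,0,0,0,0,-1],[3,0,0,0,0,0,-1],[3,0,0,0,0,0,-1],[3,0,0,0,0,0,-1],[2,0,0,0,0,0,-1],[0,0,0,0,0,0,-1]]'; python3 plane.py; python3 -c "
from h import *
m=yaw();s=get_state();print(s['opening'],s['finger_force'],s['tcp_pos'],m)"
```

```text
clock: 11.62
tcp_pos: [0.6208, -0.1241, 0.1392]
orientation: [0.95, -0.044, 0.012, -0.309]
wrist_force: [-0.6, -0.6, -2.5]
opening: 0.0094
finger_force: 29.4
y [(-139, 153, 80), (-124, 151, 74), (-109, 143, 68), (-94, 136, 62), (-79, 132, 62), (-64, 127, 78), (-49, 121, 108), (-34, 117, 112)]
x [(533, 148, 104), (548, 150, 77), (563, 151, 90), (578, 151, 71), (593, 150, 63), (608, 148, 63), (623, 130, 62), (638, 151, 64), (653, 151, 63), (668, 153, 64), (683, 148, 70), (698, 145, 94)]
((621.6304321289062, -83.35113525390625), (104.5646743774414, 176.66416931152344), 84.7328872680664)
y [(-137, 154, 81), (-122, 152, 75), (-107, 144, 68), (-92, 138, 63), (-77, 133, 64), (-62, 127, 83), (-47, 122, 108), (-32, 117, 112)]
x [(534, 149, 112), (549, 152, 82), (564, 153, 113), (579, 152, 71), (594, 152, 64), (609, 147, 64), (624, 119, 65), (639, 118, 63), (654, 152, 64), (669, 153, 66), (684, 148, 71), (699, 146, 93)]
((622.736328125, -82.25187683105469), (105.02685546875, 178.81736755371094), 86.9656753540039)
0.009690555997131185 29.44798613589228 [ 0.6216 -0.121   0.141 ] [[ 0.9963 -0.0706  0.0495]
 [-0.0862 -0.8064  0.585 ]
 [-0.0014 -0.5871 -0.8095]]
```

```bash
python3 -m inch '[[2,0,0,0,0,0,-1],[3,0,0,0,0,0,-1],[3,0,0,0,0,0,-1],[2,0,0,0,0,0,-1],[0,0,0,0,0,0,-1],[0,0,0,0,0,0,-1]]'; python3 plane.py|tail -3; python3 -c "
from h import *
m=yaw();s=get_state();print(s['opening'],s['joint_pos'],s['tcp_pos'],m);print(m.T@[0,.01,0],m.T@[0,0,-.01])"
```

```text
clock: 12.32
tcp_pos: [0.6213, -0.1222, 0.1401]
orientation: [0.92, -0.041, 0.016, -0.39]
wrist_force: [0.2, 0.6, -2.0]
opening: 0.0095
finger_force: 29.3
y [(-135, 155, 87), (-120, 152, 81), (-105, 147, 78), (-90, 144, 73), (-75, 141, 72), (-60, 139, 76), (-45, 137, 126), (-30, 135, 126)]
x [(533, 151, 129), (548, 151, 83), (563, 153, 82), (578, 151, 84), (593, 152, 74), (608, 150, 73), (623, 153, 74), (638, 150, 73), (653, 154, 74), (668, 155, 73), (683, 149, 78), (698, 150, 101)]
((624.1396484375, -78.3937759399414), (107.3283462524414, 180.13116455078125), 86.6834716796875)
0.009709931429284713 [ 0.6777  0.8008 -0.3477  1.7565 -0.6182  0.9942 -0.8174] [ 0.6217 -0.1211  0.1412] [[ 0.9963 -0.0606  0.0613]
 [-0.0862 -0.6925  0.7163]
 [-0.001  -0.7189 -0.6951]]
[-0.0009 -0.0069  0.0072] [0.     0.0072 0.007 ]
```

```bash
python3 -m inch '[[2,0,0,0,0,0,-1],[3,0,0,0,0,0,-1],[3,0,0,0,0,0,-1],[1.5,0,0,0,0,0,-1],[0,0,0,0,0,0,-1],[0,0,0,0,0,0,-1]]'; python3 plane.py; python3 -c "
from h import *
m=yaw();s=get_state();print(s['opening'],s['joint_pos'],s['tcp_pos'],m);print(m.T@[0,.01,0],m.T@[0,0,-.01])
p,d=capture('scene'); cv2.imwrite('pics/c5.png',cv2.resize(p[150:270,240:400],(800,600),interpolation=cv2.INTER_CUBIC))"
```

```text
clock: 13.02
tcp_pos: [0.6213, -0.1221, 0.1402]
orientation: [0.884, -0.04, 0.019, -0.465]
wrist_force: [0.9, 0.6, -2.9]
opening: 0.0095
finger_force: 29.4
y [(-136, 153, 97), (-121, 149, 83), (-106, 149, 82), (-91, 147, 80), (-76, 147, 80), (-61, 148, 81), (-46, 148, 102), (-31, 148, 138)]
x [(532, 149, 136), (547, 149, 93), (562, 150, 102), (577, 150, 96), (592, 150, 81), (607, 147, 80), (622, 147, 81), (637, 148, 80), (652, 151, 80), (667, 151, 82), (682, 150, 84), (697, 151, 96)]
((623.3842163085938, -78.42402648925781), (107.55864715576172, 179.5607452392578), 85.5978012084961)
y [(-136, 154, 101), (-121, 150, 85), (-106, 151, 83), (-91, 149, 82), (-76, 148, 82), (-61, 149, 82), (-46, 149, 96), (-31, 149, 140)]
x [(533, 150, 140), (548, 148, 90), (563, 151, 97), (578, 151, 95), (593, 151, 82), (608, 148, 81), (623, 147, 82), (638, 151, 81), (653, 153, 82), (668, 152, 82), (683, 150, 85), (698, 153, 98)]
((623.7298583984375, -78.24562072753906), (108.01213073730469, 178.6639404296875), 85.1915283203125)
0.009540720008207333 [ 0.7531  0.8816 -0.4034  1.7236 -0.673   1.0827 -0.7508] [ 0.6217 -0.1213  0.1413] [[ 0.9963 -0.0497  0.0707]
 [-0.0864 -0.5649  0.8206]
 [-0.0009 -0.8237 -0.567 ]]
[-0.0009 -0.0056  0.0082] [0.     0.0082 0.0057]
```

View pics/c5.png

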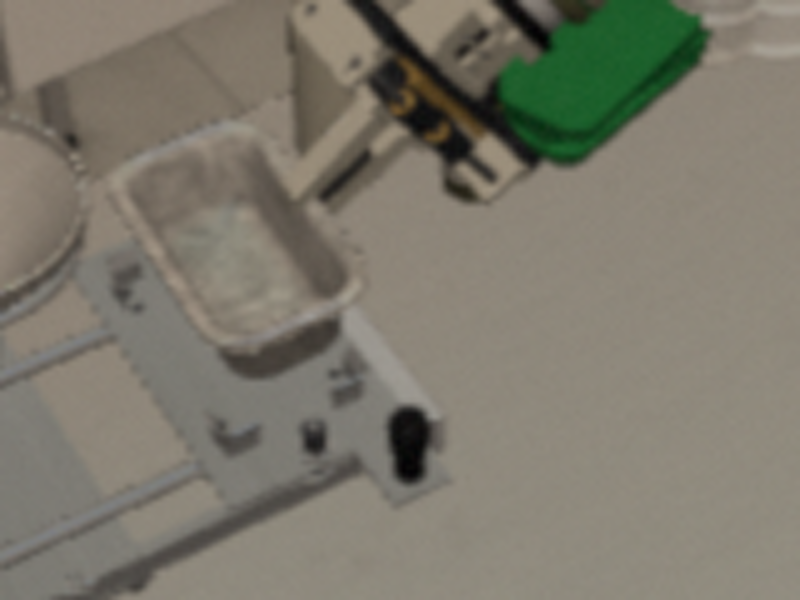

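The pan is now level over the seat, its rim at z≈0.150, between the visible lugs at (125,280), (345,380) and (235,430). I lower it.

```bash
python3 -m inch '[[0,0,0,-0.0014,-0.0022,0.0032,-1],[0,0,0,0,0.0041,0.0028,-1],[0,0,0,0,0.0041,0.0028,-1],[0,0,0,0,0.0041,0.0028,-1],[0,0,0,0,0.0041,0.0028,-1],[0,0,0,0,0.0033,0.0023,-1],[0,0,0,0,0,0,-1]]'; python3 plane.py|tail -3;python3 -m inch '[[0,0,0,0,0.0025,0.0017,-1],[0,0,0,0,0.0016,0.0011,-1],[0,0,0,0,0,0,-1]]'
```

```text
clock: 13.85
tcp_pos: [0.6199, -0.118, 0.1154]
orientation: [0.884, -0.04, 0.019, -0.465]
wrist_force: [0.0, 0.1, -3.0]
opening: 0.0095
finger_force: 29.4
y [(-132, 129, 73), (-117, 125, 60), (-102, 125, 58), (-87, 124, 57), (-72, 123, 56), (-57, 124, 57), (-42, 124, 81), (-27, 124, 115)]
x [(533, 126, 113), (548, 124, 66), (563, 127, 83), (578, 128, 69), (593, 126, 58), (608, 123, 57), (623, 122, 57), (638, 126, 57), (653, 128, 57), (668, 126, 58), (683, 125, 62), (698, 127, 83)]
((622.798828125, -75.39431762695312), (109.16394805908203, 178.03335571289062), 85.21099090576172)
clock: 14.3
tcp_pos: [0.6202, -0.1179, 0.1114]
orientation: [0.884, -0.039, 0.019, -0.465]
wrist_force: [-0.7, -0.4, -3.0]
opening: 0.0096
finger_force: 29.4
```

```bash
python3 -m inch '[[0,0,0,0,0.0025,0.0017,-1],[0,0,0,0,0.0016,0.0011,-1],[0,0,0,0,0,0,-1]]';python3 plane.py|tail -3; python3 -c "
from h import *
p,d=capture('scene'); cv2.imwrite('pics/c6.png',cv2.resize(p[170:260,250:370],(800,600),interpolation=cv2.INTER_CUBIC))"
```

```text
clock: 14.55
tcp_pos: [0.6201, -0.1179, 0.1063]
orientation: [0.884, -0.039, 0.019, -0.465]
wrist_force: [0.9, 1.0, -2.6]
opening: 0.0098
finger_force: 29.4
y [(-135, 120, 95), (-120, 118, 51), (-105, 115, 50), (-90, 115, 50), (-75, 114, 50), (-60, 115, 50), (-45, 115, 62), (-30, 116, 105)]
x [(531, 116, 105), (546, 114, 54), (561, 117, 61), (576, 116, 61), (591, 116, 50), (606, 120, 50), (621, 125, 50), (636, 118, 50), (651, 117, 50), (666, 118, 50), (681, 117, 51), (696, 117, 62)]
((621.4388427734375, -75.83525848388672), (109.00361633300781, 178.7858428955078), 84.9474868774414)
```

View pics/c6.png

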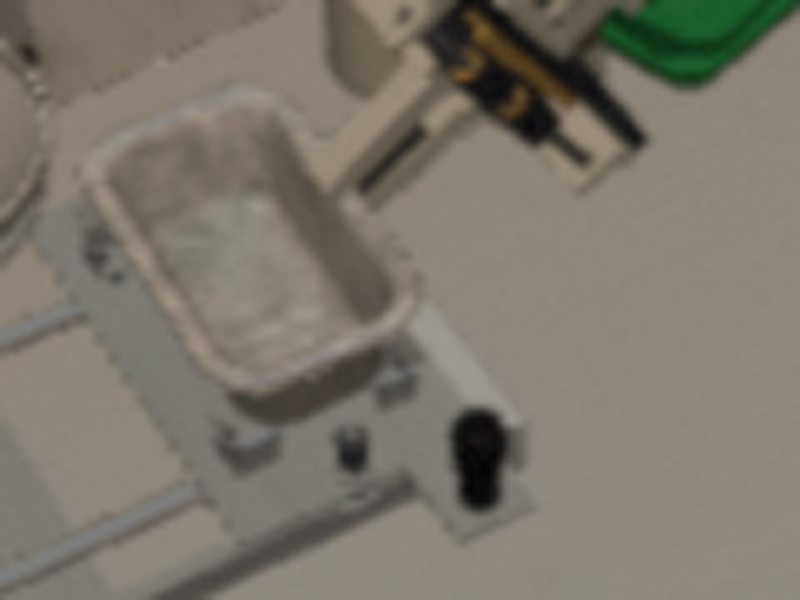

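The foot sits inside the front lugs (245,440) and (400,370), with the left far lug at (105,250) clear. I lower the last few mm.

```bash
python3 -m inch '[[0,0,0,0,0.0016,0.0011,-1],[0,0,0,0,0,0,-1]]';python3 -m inch '[[0,0,0,0,0.0016,0.0011,-1],[0,0,0,0,0,0,-1]]'
```

```text
clock: 14.97
tcp_pos: [0.6204, -0.118, 0.1048]
orientation: [0.884, -0.039, 0.02, -0.465]
wrist_force: [-0.1, -0.3, -1.6]
opening: 0.0097
finger_force: 29.5
clock: 15.13
tcp_pos: [0.6207, -0.118, 0.1031]
orientation: [0.884, -0.039, 0.02, -0.465]
wrist_force: [1.5, -0.6, 1.1]
opening: 0.0093
finger_force: 30.5
```

```bash
python3 -m inch '[[0,0,0,0,0.0012,0.0008,-1],[0,0,0,0,0,0,-1]]'; python3 plane.py | tail -3
```

```text
clock: 15.3
tcp_pos: [0.6209, -0.1181, 0.102]
orientation: [0.884, -0.039, 0.02, -0.465]
wrist_force: [2.2, -2.2, 4.0]
opening: 0.0095
finger_force: 30.6
y [(-132, 114, 68), (-117, 112, 51), (-102, 113, 50), (-87, 111, 50), (-72, 112, 50), (-57, 112, 55), (-42, 113, 60), (-27, 115, 106)]
x [(532, 115, 102), (547, 112, 57), (562, 113, 60), (577, 114, 56), (592, 111, 50), (607, 112, 51), (622, 111, 50), (637, 113, 50), (652, 113, 50), (667, 112, 50), (682, 112, 50), (697, 113, 69)]
((622.6599731445312, -75.15701293945312), (107.92369079589844, 180.271484375), 85.63617706298828)
```

```bash
python3 -m inch '[[0,0,0,0,0,0,-0.6],[0,0,0,0,0,0,-0.4],[0,0,0,0,0,0,-0.14],[0,0,0,0,0,0,-0.14],[0,0,0,0,0,0,-0.14]]'; python3 plane.py | tail -3; python3 -c "
from h import *
m=yaw();s=get_state();print(s['opening'],s['tcp_pos']);print(m.T@[0,.01,0],m.T@[0,0,.01])"
```

```text
clock: 15.92
tcp_pos: [0.6199, -0.1177, 0.1013]
orientation: [0.884, -0.039, 0.019, -0.465]
wrist_force: [0.8, -0.9, -0.5]
opening: 0.0372
finger_force: 0.0
y [(-136, 114, 94), (-121, 113, 51), (-106, 114, 50), (-91, 112, 50), (-76, 111, 50), (-61, 112, 52), (-46, 113, 59), (-31, 113, 105)]
x [(532, 114, 102), (547, 113, 55), (562, 112, 60), (577, 113, 56), (592, 114, 50), (607, 117, 50), (622, 117, 50), (637, 113, 50), (652, 112, 50), (667, 112, 50), (682, 110, 51), (697, 112, 64)]
((623.2346801757812, -78.76467895507812), (116.55564880371094, 180.81893920898438), 86.53251647949219)
0.03983228184860125 [ 0.6202 -0.1179  0.1014]
[-0.0009 -0.0056  0.0082] [-0.     -0.0082 -0.0057]
```

```bash
python3 -m inch '[[-4,0,0,0,0,0,-0.14],[-6,0,0,0,0,0,-0.14],[-6.5,0,0,0,0,0,-0.14],[-6.5,0,0,0,0,0,-0.14],[-6.5,0,0,0,0,0,-0.14],[-6.5,0,0,0,0,0,-0.14],[-6.5,0,0,0,0,0,-0.14],[-6.5,0,0,0,0,0,-0.14],[-4,0,0,0,0,0,-0.14],[-2.5,0,0,0,0,0,-0.14],[0,0,0,0,0,0,-0.14]]'; python3 -c "
from h import *
m=yaw();s=get_state();print(s['opening'],s['tcp_pos'],m);print(m.T@[0,-.01,0],m.T@[0,0,.01])"; python3 plane.py | tail -3
```

```text
clock: 17.03
tcp_pos: [0.621, -0.1137, 0.1017]
orientation: [0.999, -0.041, -0.001, 0.0]
wrist_force: [0.3, 0.6, 0.2]
opening: 0.0399
finger_force: 0.0
0.039917408592559066 [ 0.621  -0.1137  0.1017] [[ 0.9967 -0.081  -0.0017]
 [-0.081  -0.9967 -0.0008]
 [-0.0016  0.0009 -1.    ]]
[0.0008 0.01   0.    ] [-0.    0.   -0.01]
y [(-129, 113, 62), (-114, 112, 50), (-99, 112, 50), (-84, 113, 50), (-69, 112, 50), (-54, 112, 67), (-39, 113, 68), (-24, 115, 104)]
x [(532, 114, 86), (547, 113, 63), (562, 113, 69), (577, 113, 56), (592, 112, 50), (607, 112, 50), (622, 113, 50), (637, 111, 50), (652, 112, 50), (667, 114, 50), (682, 109, 50), (697, 110, 67)]
((620.953369140625, -74.55555725097656), (108.13247680664062, 176.7971649169922), 85.9150161743164)
```

```bash
python3 -m inch '[[0,0,0,0,0,-0.01,-0.14],[0,0,0,0,0,-0.02,-0.14],[0,0,0,0,0,-0.03,-0.14],[0,0,0,0,0,-0.03,0.1],[0,0,-1.35,0,0,-0.02,0.1],[0,0,0,-0.025,0,0,0.1],[0,0,0,-0.035,0,0,0.1],[0,0,0,-0.035,0,0,0.1],[0,0,0,-0.033,0.0016,0,0.1],[0,0,0,-0.02,0,0,0.1],[0,0,0,0,0,0,0.1]]'; python3 - <<'E'
from h import *
p,d=capture('scene'); cv2.imwrite('pics/c7.png',cv2.resize(p[150:270,240:400],(800,600),interpolation=cv2.INTER_CUBIC))
for n,z in(('carriage_knob',.098),('pan',.046)):
    for r in pinpoint('scene',n)[:1]: print(n,r['p'],r['xy'],atz('scene',r['xy'],z))
P=cloud('scene',d,np.ones(d.shape,bool)); q=P[(abs(P[:,0]-.473)<.025)&(abs(P[:,1]+.107)<.03)&(P[:,2]>.06)&(P[:,2]<.105)]
print(len(q),q.mean(0),q.min(0),q.max(0)); go([.473,-.107,.06],86.7)
E
```

```text
clock: 18.15
tcp_pos: [0.4678, -0.1114, 0.2125]
orientation: [0.999, -0.034, -0.002, -0.001]
wrist_force: [0.1, -0.6, -0.6]
opening: 0.0511
finger_force: 0.0
carriage_knob 0.65 [322.1, 233.7] [ 0.4742 -0.1065  0.098 ]
93 [ 0.4726 -0.1012  0.088 ] [ 0.4627 -0.1141  0.0604] [ 0.4859 -0.091   0.1017]
tcp [ 0.4737 -0.111   0.2126] ytool -93.76 tilt [ 0.0001  0.0003 -1.    ] turn -0.46
shift [-0.0009 -0.0039  0.1526]
```

View pics/c7.png

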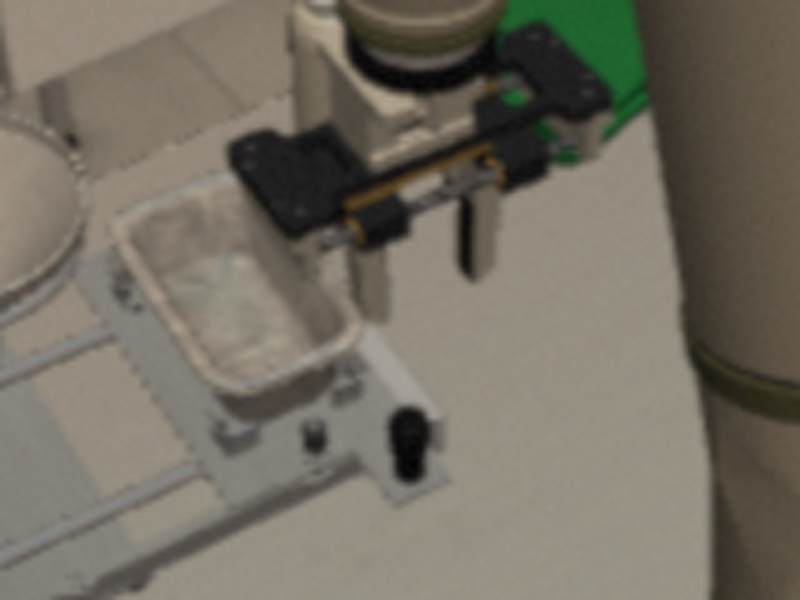

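The pan stands level with its foot between the lugs, and the knob is at (410,440), about world (0.473,-0.105). I go down over the knob and grip it.

```bash
python3 -m inch '[[0,0,-0.5,-0.001,-0.006,0.01,0.4],[0,0,0,0,0,0.025,0.4],[0,0,0,0,0,0.03,0.4],[0,0,0,0,0,0.025,0.4],[0,0,0,0,0,0.02,0.4],[0,0,0,0,0,0.02,0.4],[0,0,0,0,0,0.012,0.4],[0,0,0,0,0,0.008,0.4],[0,0,0,0,0,0,0.4]]'; python3 -m inch '[[0,0,0,0,0,0,-1],[0,0,0,0,0,0,-1],[0,0,0,0,0,0,-1],[0,0,0,0,0,0,-1],[0,0,0,0,0,0,-1]]';python3 -c "
from h import *
print(yaw())"
```

```text
clock: 19.05
tcp_pos: [0.4722, -0.1043, 0.0601]
orientation: [1.0, -0.028, -0.002, -0.0]
wrist_force: [-0.9, -0.2, -0.1]
opening: 0.065
finger_force: 0.0
clock: 19.47
tcp_pos: [0.4722, -0.104, 0.0624]
orientation: [1.0, -0.028, -0.0, -0.0]
wrist_force: [0.6, -0.6, 0.6]
opening: 0.0361
finger_force: 0.0
[[ 0.9985 -0.0551 -0.0006]
 [-0.0551 -0.9985  0.    ]
 [-0.0006  0.     -1.    ]]
```

```bash
python3 -m inch '[[0,0,0,0,0,0,-1],[0,0,0,0,0,0,-1],[0,0,0,0,0,0,-1],[0,0,0,0,0,0,-1]]'; python3 -m inch '[[0,0,0,0,-0.003,0,-1],[0,0,0,0,-0.004,0,-1],[0,0,0,0,-0.005,0,-1],[0,0,0,0,-0.006,0,-1],[0,0,0,0,-0.007,0,-1],[0,0,0,0,-0.008,0,-1],[0,0,0,0,-0.008,0,-1],[0,0,0,0,-0.008,0,-1],[0,0,0,0,-0.008,0,-1],[0,0,0,0,-0.008,0,-1],[0,0,0,0,-0.008,0,-1],[0,0,0,0,-0.007,0,-1]]'
```

```text
clock: 19.8
tcp_pos: [0.472, -0.1073, 0.0623]
orientation: [1.0, -0.03, 0.0, 0.002]
wrist_force: [-1.9, -13.1, 2.2]
opening: 0.0251
finger_force: 30.0
clock: 20.8
tcp_pos: [0.4765, -0.0268, 0.0623]
orientation: [1.0, -0.029, -0.0, 0.001]
wrist_force: [-0.4, -13.5, 3.2]
opening: 0.0252
finger_force: 30.0
```

```bash
python3 -m inch '[[0,0,0,0,-0.008,0,-1],[0,0,0,0,-0.008,0,-1],[0,0,0,0,-0.008,0,-1],[0,0,0,0,-0.008,0,-1],[0,0,0,0,-0.008,0,-1],[0,0,0,0,-0.007,0,-1],[0,0,0,0,-0.007,0,-1],[0,0,0,0,-0.006,0,-1],[0,0,0,0,-0.005,0,-1],[0,0,0,0,-0.004,0,-1],[0,0,0,0,-0.003,0,-1],[0,0,0,0,0,0,-1]]'
```

```text
clock: 21.8
tcp_pos: [0.4806, 0.0479, 0.0623]
orientation: [1.0, -0.028, -0.0, -0.0]
wrist_force: [-0.7, 3.3, 4.5]
opening: 0.0249
finger_force: 30.0
```

```bash
python3 -m inch '[[0,0,0,0,0,0,-1],[0,0,0,0,-0.003,0,-1],[0,0,0,0,0,0,-1]]'
```

```text
clock: 22.05
tcp_pos: [0.4808, 0.0518, 0.0622]
orientation: [1.0, -0.027, -0.0, -0.001]
wrist_force: [-0.3, 2.9, 6.3]
opening: 0.0249
finger_force: 30.0
```

```bash
python3 -m inch '[[0,0,0,0,0,0,0.3],[0,0,0,0,0,0,0.3],[0,0,0,0,0,0,0.3],[0,0,0,0,0,0,0.3],[0,0,0,0,0,0,0.3]]'; python3 -m inch '[[0,0,0,0,0,-0.01,0.3],[0,0,0,0,0,-0.025,0.3],[0,0,0,0,0,-0.03,0.3],[0,0,0,0,0,-0.03,0.3],[0,0,0,-0.01,0,-0.03,0.3],[0,0,0,-0.03,0,-0.02,0],[0,0,0,-0.02,0,0,-0.5],[0,0,0,0,0,0,-0.8],[0,0,0,0,0,0,-1],[0,0,0,0,0,0,-1]]'; python3 - <<'E'
from h import *
for c in('scene','top'):
    p,d=capture(c)
    if c=='scene': cv2.imwrite('pics/c8.png',cv2.resize(p[140:290,150:350],(800,600),interpolation=cv2.INTER_CUBIC))
    for n,z in(('carriage_knob',.098),('pan',.046),('press_knob',.268),('spout_end',.128)):
        for r in pinpoint(c,n)[:1]: print(c,n,r['p'],r['xy'],atz(c,r['xy'],z))
    P=cloud(c,d,np.ones(d.shape,bool))
    q=P[(abs(P[:,0]-.64)<.04)&(abs(P[:,1]-.206)<.035)&(P[:,2]>.255)&(P[:,2]<.29)]
    if len(q): print('press',len(q),q.mean(0),q.min(0),q.max(0))
    q=P[(abs(P[:,0]-.48)<.025)&(abs(P[:,1]-.052)<.03)&(P[:,2]>.06)&(P[:,2]<.105)]
    if len(q): print('cknob',len(q),q.mean(0))
go([.641,.207,.33])
E
```

```text
clock: 22.47
tcp_pos: [0.4802, 0.0506, 0.0617]
orientation: [1.0, -0.028, -0.001, 0.0]
wrist_force: [-0.7, 0.5, -0.3]
opening: 0.0535
finger_force: 0.0
clock: 23.3
tcp_pos: [0.4214, 0.0542, 0.2073]
orientation: [1.0, -0.027, -0.0, -0.0]
wrist_force: [0.7, 0.3, 0.6]
opening: 0.0317
finger_force: 0.0
scene carriage_knob 0.87 [272.9, 255.2] [0.4877 0.0498 0.098 ]
scene pan 0.85 [237.6, 241.0] [0.6308 0.0962 0.046 ]
scene press_knob 0.92 [185.7, 204.7] [0.6349 0.2048 0.268 ]
scene spout_end 0.6 [236.8, 220.7] [0.6339 0.0837 0.128 ]
press 114 [0.6365 0.2085 0.2637] [0.6226 0.1918 0.2553] [0.6559 0.2233 0.27  ]
cknob 101 [0.4809 0.0575 0.0882]
top carriage_knob 0.54 [263.3, 218.5] [0.4792 0.0553 0.098 ]
top pan 0.84 [259.5, 177.0] [0.6389 0.0778 0.046 ]
top press_knob 0.79 [213.7, 157.3] [0.648  0.2046 0.268 ]
top spout_end 0.78 [258.0, 172.2] [0.6357 0.0753 0.128 ]
press 78 [0.6441 0.2027 0.2643] [0.6305 0.1876 0.2564] [0.6612 0.2169 0.2727]
tcp [0.4208 0.0539 0.2067] ytool -93.18 tilt [-0.0022 -0.0001 -1.    ] turn 0
shift [ 0.2111 -0.165  -0.1238]
```

View pics/c8.png

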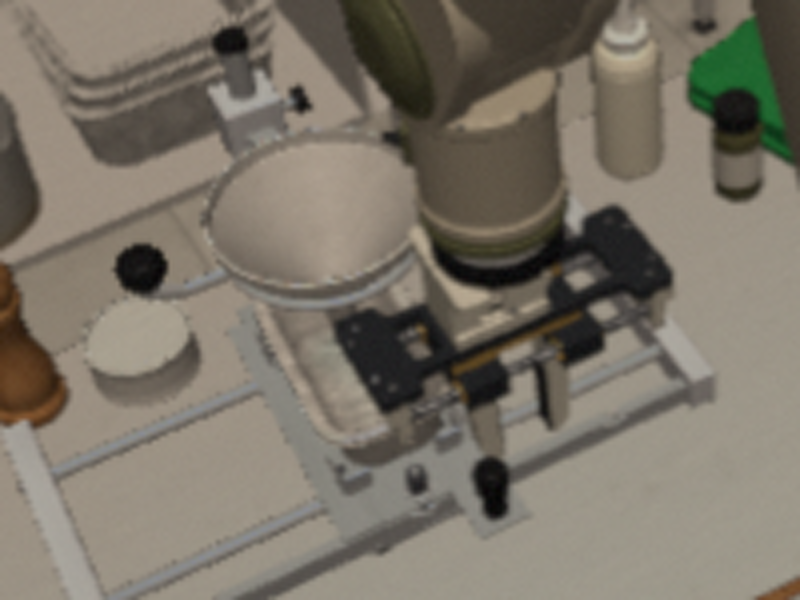

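The carriage has reached the middle notch: the knob (490,485) moved about 159 mm and the pan is under the funnel. The press knob at (140,268) is world ≈(0.640,0.206). I raise and go above it.

```bash
python3 -m inch '[[0,0,0,0,0,-0.02,-1],[0,0,0,0,0,-0.035,-1],[0,0,0,0,0,-0.035,-1],[0,0,0,0,0,-0.025,-1],[0,0,0,0,0,-0.01,-1],[0,0,0,0,0,0,-1]]'; python3 -m inch '[[0,0,0,0.012,-0.01,0,-1],[0,0,0,0.02,-0.015,0,-1],[0,0,0,0.025,-0.02,0,-1],[0,0,0,0.025,-0.02,0,-1],[0,0,0,0.025,-0.02,0,-1],[0,0,0,0.025,-0.02,0,-1],[0,0,0,0.025,-0.02,0,-1],[0,0,0,0.025,-0.02,0,-1],[0,0,0,0.02,-0.013,0,-1],[0,0,0,0.01,-0.007,0,-1],[0,0,0,0,0,0,-1],[0,0,0,0,0,0,-1]]'; python3 -c "
from h import *
go([.640,.206,.275])"
```

```text
clock: 24.3
tcp_pos: [0.4221, 0.0542, 0.3342]
orientation: [1.0, -0.028, 0.001, -0.001]
wrist_force: [1.0, 1.0, 0.1]
opening: 0.0007
finger_force: 0.0
clock: 25.3
tcp_pos: [0.6416, 0.2073, 0.3287]
orientation: [1.0, -0.027, -0.002, 0.001]
wrist_force: [-0.4, -0.2, 0.5]
opening: 0.0005
finger_force: 0.0
tcp [0.6416 0.2073 0.3287] ytool -93.14 tilt [-0.005  -0.0016 -1.    ] turn 0
shift [-0.0013  0.0013  0.0537]
```

```bash
python3 -m inch '[[0,0,0,-0.001,0.001,0.015,-1],[0,0,0,0,0,0.02,-1],[0,0,0,0,0,0.012,-1],[0,0,0,0,0,0.006,-1],[0,0,0,0,0,0.006,-1],[0,0,0,0,0,0.006,-1],[0,0,0,0,0,0,-1]]'; python3 -m inch '[[0,0,0,0,0,0.006,-1],[0,0,0,0,0,0.006,-1],[0,0,0,0,0,0.006,-1],[0,0,0,0,0,0.006,-1],[0,0,0,0,0,0.005,-1],[0,0,0,0,0,0.004,-1],[0,0,0,0,0,0.003,-1],[0,0,0,0,0,0,-1]]'
```

```text
clock: 25.88
tcp_pos: [0.6406, 0.206, 0.2662]
orientation: [1.0, -0.028, -0.001, 0.0]
wrist_force: [0.7, -0.1, -0.9]
opening: 0.0007
finger_force: 0.0
clock: 26.55
tcp_pos: [0.6409, 0.2061, 0.231]
orientation: [1.0, -0.028, -0.0, -0.0]
wrist_force: [-0.4, -0.7, 2.6]
opening: 0.0003
finger_force: 1.0
```

```bash
python3 -m inch '[[0,0,0,0,0,0.003,-1],[0,0,0,0,0,0.003,-1],[0,0,0,0,0,0.002,-1],[0,0,0,0,0,0,-1]]'; python3 -m inch '[[0,0,0,0,0,0.002,-1],[0,0,0,0,0,0.002,-1],[0,0,0,0,0,0.001,-1],[0,0,0,0,0,0,-1]]'
```

```text
clock: 26.88
tcp_pos: [0.6409, 0.2061, 0.2231]
orientation: [1.0, -0.028, -0.0, -0.0]
wrist_force: [-1.0, -0.1, 3.5]
opening: 0.0004
finger_force: 1.5
clock: 27.22
tcp_pos: [0.6411, 0.2061, 0.2222]
orientation: [1.0, -0.028, 0.0, -0.001]
wrist_force: [-11.3, -2.2, 34.9]
opening: 0.0006
finger_force: 16.8
```

It is on the stop: the force jumped to 35 N at z=0.222. I lift off and check.

```bash
python3 -m inch '[[0,0,0,0,0,-0.006,-1],[0,0,0,0,0,-0.02,-1],[0,0,0,0,0,-0.03,-1],[0,0,0,0,0,-0.03,-1],[0,0,0,0,0,-0.03,-1],[0,0,0,-0.03,-0.01,0,-1],[0,0,0,-0.035,-0.01,0,-1],[0,0,0,-0.035,-0.01,0,-1],[0,0,0,-0.035,0,0,-1],[0,0,0,-0.035,0,0,-1],[0,0,0,-0.02,0,0,-1],[0,0,0,0,0,0,-1]]'; python3 - <<'E'
from h import *
im=[]
for c in('scene','top'):
    p,d=capture(c)
    im.append(cv2.resize(p[140:290,150:350],(560,420)) if c=='scene' else None)
    for n,z in(('carriage_knob',.098),('pan',.046),('press_knob',.223),('ramekin',0),('spice_jar',0)):
        for r in pinpoint(c,n)[:1]: print(c,n,r['p'],atz(c,r['xy'],z))
    P=cloud(c,d,np.ones(d.shape,bool))
    q=P[(abs(P[:,0]-.64)<.04)&(abs(P[:,1]-.206)<.035)&(P[:,2]>.2)&(P[:,2]<.3)]
    if len(q): print('press zmax',len(q),np.percentile(q[:,2],95))
    q=P[(abs(P[:,0]-.48)<.025)&(abs(P[:,1]-.052)<.03)&(P[:,2]>.06)&(P[:,2]<.105)]
    if len(q): print('cknob',len(q),q.mean(0))
cv2.imwrite('pics/c9.png',im[0])
E
```

```text
clock: 28.22
tcp_pos: [0.4486, 0.247, 0.3342]
orientation: [1.0, -0.026, -0.002, -0.001]
wrist_force: [0.8, 0.7, 0.5]
opening: 0.0001
finger_force: 0.0
scene carriage_knob 0.77 [0.4888 0.0508 0.098 ]
scene pan 0.57 [0.6329 0.0809 0.046 ]
scene ramekin 0.58 [0.3271 0.2379 0.    ]
scene spice_jar 0.63 [ 0.7026 -0.3193  0.    ]
press zmax 1 0.21844252651322182
cknob 100 [0.4809 0.0575 0.0889]
top carriage_knob 0.93 [0.476  0.0569 0.098 ]
top pan 0.66 [0.6271 0.0749 0.046 ]
top press_knob 0.8 [0.6473 0.2054 0.223 ]
top ramekin 0.57 [0.3336 0.223  0.    ]
top spice_jar 0.75 [ 0.6918 -0.3117  0.    ]
press zmax 80 0.22648818242048505
cknob 47 [0.4871 0.0515 0.0942]
```

View pics/c9.png

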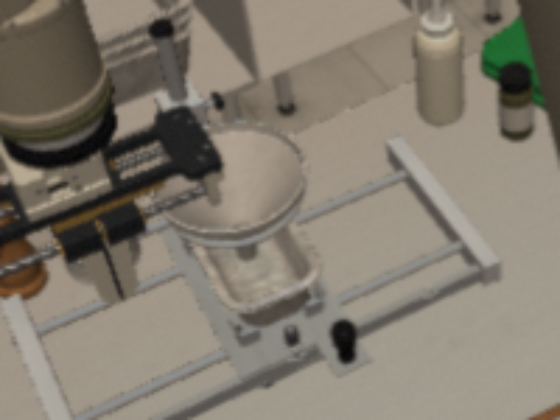

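The spout at (248,245) stands inside the pan, the carriage is under the funnel, the holder is down (press knob at z≈0.223), and the bystanders haven't moved. I hand the job in.

```bash
python3 -m inch '[[0,0,0,0,0,0,-1],[0,0,0,0,0,0,-1]]'; python3 -c "
from cell import *
print(finish_job())"
```

```text
clock: 28.98
tcp_pos: [0.4527, 0.2465, 0.3338]
orientation: [1.0, -0.028, -0.001, 0.0]
wrist_force: [0.0, -0.4, 0.6]
opening: 0.0003
finger_force: 0.0
the job is handed in; nothing more can be done
None
```

I handed the job in at about 29 s of 64 s: the pan is set down between the lugs, the carriage is in the middle notch and the funnel holder is down on its stop with the spout inside the pan; the pan did slip and tilt in the grip on the way, so I levelled it before setting it down.

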